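# Index a sample carousel to its next stop

## Task

Index the sample carousel on to its next stop: pull the spring pin's knob up out of its hole, swing the carousel by its arm counter-clockwise (seen from above), and let the pin drop fully home in the next hole, the first one it meets, then let go of it. That hole is in an adjustable plate and has to be felt for; be gentle, do not wrench the pin sideways against the plates, and leave the things around the carousel alone.

Things in the scene. Friction and masses are not known exactly. Their poses are not given: they have to be found in the camera images.
- base: The fixed round white foot of the carousel with a black top, 260 mm across; its origin is on the carousel's vertical axis at the work surface (z = 0), its z axis is up. A reading head on a column (up to 169 mm high, over the rim) stands at 140 degrees from its x axis. In its frame the arm with the pin starts at -60 degrees from the x axis, seen from above.
- wheel (a joint): Angle of the carousel (156 mm aluminium disc, six vials with tops at most 93 mm high, and one arm reaching out to the pin, top 61 mm high) about its vertical axis, rad; about 0 at the start, grows counter-clockwise seen from above. The pin's axis is 105 mm from the carousel's axis. It stays where it is left; friction takes about 2 N at the pin.
- pin (a joint): How far the pin is drawn up out of its fully home place, m: 0 is fully home in a hole, about 0.012 resting on the steel plate, 0.011 resting on the aluminium plate, 0.018 its upper stop. A spring pushes it down, about 3 N at home and 6 N when drawn.
- knob_mid (a point): Centre of the pin's black round upright pull knob, 26 mm across and 32 mm high (16 mm above and below this point; 88 mm above the work surface with the pin home). 11 mm are free between the knob's underside and the arm below when the pin is home. The knob moves up with the pin and round with the carousel.
- pin_tip: The round-ended lower end of the steel pin, 10 mm across; its origin is the lowest point of the pin, on the pin's axis, 60 mm below the knob's centre. Sideways force between it and the plates must stay gentle (below about 25 N).
- bottle: Bystander: plastic bottle, 52 mm across, 110 mm high, origin under its centre.
- carton: Bystander: white carton 90 x 60 x 50 mm, origin under its centre.
- flask: Bystander: small glass flask, 64 mm across the foot, 88 mm high, origin under its centre.
- notebook: Bystander: brown notebook 100 x 140 x 12 mm lying flat, origin under its centre.
- start_hole (a point): Mouth of the hole the pin starts in, in a steel arc plate (top 40 mm high) that ends 22 degrees further on; then comes an adjustable aluminium plate, top 1 mm lower. The next hole is in that plate, 28 to 44 degrees counter-clockwise of this one, different each time; a wrong one lies 30 degrees beyond it. Holes: slots 12 mm along the arc, 16 mm across, over 11 mm deep.

How it is judged (in metres and radians):
On the way, in this order (a step that is already met when the one before it is completed fails the run):
1. the pin is drawn clear of its hole (value of joint pin above 0.0105 m and value of joint wheel below 0.1 rad), for 0.05 s.
2. the carousel is swung counter-clockwise towards the next hole with the pin out (value of joint pin above 0.008 m and value of joint wheel above 0.3 rad), for 0.05 s.
At the end, for the whole second after the job is handed in: The pin is home in the next hole (within 2 mm of fully down) with the carousel 0.45 to 0.81 rad counter-clockwise from its start, at rest, and the knob let go (value of joint pin below 0.002 m and value of joint wheel between 0.45 and 0.81 rad and not (velocity of joint wheel above 0.05 rad/s) and not (velocity of joint wheel below -0.05 rad/s)); the robot touches nothing.
It fails at once if the pin is wrenched against the plates (more than 25 N between the pin and anything) (contact force between pin_tip and anything else above 25 N).
It fails at once if the bottle is moved more than 20 mm (distance of bottle from where it was at the start of the episode above 0.02 m).
It fails at once if the carton is moved more than 20 mm (distance of carton from where it was at the start of the episode above 0.02 m).
It fails at once if the flask is moved more than 20 mm (distance of flask from where it was at the start of the episode above 0.02 m).
It fails at once if the notebook is moved more than 20 mm (distance of notebook from where it was at the start of the episode above 0.02 m).
It also fails if it takes over 45 s, if anything falls off the work surface, if the arm or the gripper's body presses on something with over 40 N, if the wrist force passes 120 N, or if a joint passes its speed limit or range.

## Robot

A 7-joint arm with a two-finger parallel gripper is mounted at the origin on the work surface. World frame = base frame: x ahead of the robot, y to its left, z up, the work surface at z = 0. Lengths are in mm, angles in rad, forces in N, time in s.
With the tool pointing down it reaches from about 400 to 875 mm from the base axis. Payload 4.4 kg.
Tool frame: the origin (TCP) lies at the very end of the fingers, on their centre line; the grasp point (between the pads) lies 19 mm behind it (grip_depth is the distance from the TCP to the grasp point, in mm); z points along the fingers, y is the direction in which the jaws open and shut (so a half turn about z gives the same grasp; the last joint's range is limited). The gripper opens to 85 mm and grips with 20 to 120 N. Pads are 22 mm wide; open, the fingers measure 114 mm over their backs; the gripper's body (76 mm by 85 mm) begins 54 mm behind the grasp point. The pads swing forward as they close: fully open they stand 13 mm farther back than shut.
Start: joints at [-1.275, 0.628, 0.038, 1.517, -0.027, 0.996, -0.02], TCP at [230.05, 607.943, 231.313] pointing down, gripper open.
Joint ranges: [-3.06, 3.06], [-0.37, 2.12], [-1.25, 1.32], [0.18, 2.47], [-1.1, 4.24], [0.23, 1.98], [-2.94, 2.94]. Speed limits (rad/s): [2.57, 2.57, 3.14, 3.14, 3.14, 3.14, 3.14].

## Interface

Orientations are given as [roll, pitch, yaw] about the fixed x, y, z axes, in that order (R = Rz(yaw) Ry(pitch) Rx(roll)).
In Python, from cell import read_state, get_image, finish_job, recognise, outline_of, grip_depth gives the robot as it stands. The module is installed in compiled form; this text tells all that it offers.
- The arm moves only by the tool send_rows, never from a script. Its argument "rows" is a list of rows, each a list of 5 numbers: the gripper command: -1 is shut, 1 is fully open, values between are in proportion, then the shift along the tool's x, y, z in m, then the turn about the tool's z in rad. In form: [[claw, tx, ty, tz, roll], ...]. A call has 1 to 12 rows; each row shifts and turns the pose as measured when the row begins, along the tool's axes as they then stand; what a row does not reach is not made up. A row lasts 1/12 s, in which the tool goes at most 41.7 mm and 7.16 degrees, less where a joint would pass 70% of its speed; a pose out of reach is approached as far as the arm can. A call with a gripper value outside its range is refused whole. The fingers move at their own pace and stop on an object; the grip force is fixed at half the most. Time passes only in rows, so rows that do not move let the fingers close. It gives the time, the measured TCP pose, the force and the opening at its end, in the units of the state.
- read_state(): the state, without advancing time (a new reading comes with each control period).
- get_image(name): name is "scene" or "top" or "wrist"; returns a dict with "image" (480x640x3 uint8, blue, green, red), "z_map" (480x640 float32, mm along the optical axis (not along the pixel's ray), 0 where there is no reading), "K" (3x3 intrinsics, pixels), "R" (3x3) and "t" (3): a world point X has camera coordinates R X + t; the wrist camera has in their place "tool_from_camera" (4x4, takes a point from camera to tool coordinates, whose origin is the TCP and whose axes are the flange's). Camera axes: x right, y down, z forward; pixel columns grow to the right and rows downward; lengths in mm; the calibration is good to about 2 mm. A picture is of the moment at which its call begins: read the wrist's pose just before it.
- finish_job(): hands the job in, once; it reports no verdict.
Trained networks look in a picture, given as the dict that the camera call returned (one of the last four; its "shot" number tells which), for a name from the list of things; names that differ only in an ending like _2 or _b are one class to them, and where a whole thing is asked for, a point or a joint stands for the part that bears it (a point fixed in the world has none). Each returns a list of dicts, best first, with "score" (0 to 1); they miss things now and then, are a little off and sometimes report something else, mostly with a low value. They report only what shows in the picture. A call takes as long as a camera call.
- recognise(picture, query): "box" ([left, top, right, bottom] in pixels, round what is visible of it).
- outline_of(picture, query): "mask" (480x640 bool, what is visible of it) and "box" ([left, top, right, bottom] in pixels, round what is visible of it).
The state is a dict: "clock": time; "qpos": joint angles; "qd": joint speeds; "tau": joint torques, N m; "eef_pos": TCP position; "tool_rot": TCP orientation; "force": force on the tool from outside, world axes, zero at the start; "torque": the same for the moment, N m; "width": finger opening in mm.
Only numpy, scipy, OpenCV 4.12 (cv2) and the standard library are available. Lean on these libraries where they do the work, as an engineer would, in place of code of your own. Each camera call takes 0.05 s, during which the arm holds its last target.

## Working session

There is one attempt and no reset: what is moved stays moved. The work goes in short steps, Python scripts to look and compute and a tool call to move; the robot and the scene stay as the last step left them, time stands still between calls to the robot, and variables do not carry over. Pictures are saved under pics/ and viewed, and the job is handed in when it is done.

Besides the shell and the picture viewer there is one more tool, called after "Call:" as name(argument=value, ...) on one line, values as JSON. send_rows: Moves the arm, as the interface text tells. Its arguments: {"type":"object","properties":{"rows":{"type":"array"}},"required":["rows"]}

```bash
mkdir -p pics
cat > h.py <<'E'
import numpy as np, cv2
from cell import *
def world(p,u,v,z=None):
    K=np.array(p["K"]);R=np.array(p["R"]);t=np.array(p["t"])
    ray=np.linalg.inv(K)@np.array([u,v,1.0])
    if z is None:
        d=p["z_map"][int(round(v)),int(round(u))]; return R.T@(ray*d-t)
    c=-R.T@t; d=R.T@ray; return c+d*(z-c[2])/d[2]
def cloud(p,m):
    K=np.array(p["K"]);R=np.array(p["R"]);t=np.array(p["t"])
    v,u=np.nonzero(m&(p["z_map"]>0)); d=p["z_map"][v,u]
    ray=np.linalg.inv(K)@np.stack([u,v,np.ones_like(u)])
    return ((ray*d).T-t)@R
E
python3 - <<'E'
from h import *
s=read_state(); print(s["clock"],s["eef_pos"],s["tool_rot"],s["width"],s["force"])
for n in ("scene","top"):
    p=get_image(n); cv2.imwrite(f"pics/{n}0.png",p["image"])
    for q in ("base","wheel","knob_mid","pin_tip","bottle","carton","flask","notebook"):
        r=outline_of(p,q)
        if r:
            c=cloud(p,r[0]["mask"]); print(n,q,round(r[0]["score"],2),np.round(r[0]["box"]),np.round(np.median(c,0)) if len(c) else None, np.round(c.min(0)) if len(c) else None,np.round(c.max(0)) if len(c) else None)
E
```

```text
0.0 [229.82775417 607.36050317 230.4010932 ] [-3.13973552e+00  4.27168097e-05  2.77979448e+00] 85.48278792083937 [ 0.22137464 -0.01912056 -1.31823426]
scene base 0.67 [253. 175. 384. 287.] [584.  70.  55.] [ 409. -102.   -4.] [723. 162. 173.]
scene wheel 0.85 [259. 191. 348. 258.] [608.  36.  57.] [ 503. -125.   -4.] [686. 111. 107.]
scene knob_mid 0.46 [258. 197. 271. 217.] [674. -31.  99.] [ 629. -126.   -4.] [685. -23. 107.]
scene pin_tip 0.42 [260. 177. 381. 291.] [584.  71.  55.] [ 391. -102.   -4.] [723. 162. 173.]
scene bottle 0.92 [256. 152. 280. 190.] [ 613. -150.   63.] [ 555. -224.   -0.] [ 634. -136.  113.]
scene carton 0.76 [319. 286. 364. 343.] [650. 238.  49.] [591. 184.  -2.] [697. 277.  55.]
scene flask 0.68 [382. 256. 411. 295.] [505. 223.  32.] [470. 174.  -1.] [527. 246.  92.]
scene notebook 0.81 [208. 275. 292. 348.] [792. 123.  12.] [722.  39.  -4.] [861. 201.  17.]
top base 0.82 [274. 163. 406. 302.] [579.  24.  54.] [ 458. -103.   -2.] [727. 155. 172.]
top wheel 0.69 [296. 170. 388. 266.] [606.  11.  56.] [516. -58.  22.] [685. 107. 166.]
top knob_mid 0.62 [367. 171. 388. 188.] [670. -42. 103.] [658. -54.  62.] [685. -30. 106.]
top bottle 0.8 [426. 200. 462. 236.] [ 603. -161.   75.] [ 582. -204.   -4.] [ 644. -144.  112.]
top carton 0.96 [209. 175. 260. 231.] [640. 220.  49.] [590. 176.  -6.] [704. 285.  54.]
top flask 0.76 [226. 262. 261. 299.] [496. 200.  29.] [464. 176.  -3.] [527. 243.  91.]
top notebook 0.61 [250.  94. 336. 166.] [789. 112.  11.] [722.  30.  -4.] [858. 194.  16.]
```

Run:
```python
import cv2
for n in("scene","top"):
    i=cv2.imread(f"pics/{n}0.png")
    c=i[140:360,190:430] if n=="scene" else i[80:310,200:470]
    cv2.imwrite(f"pics/{n}0c.png",cv2.resize(c,None,fx=2.6 if n=="scene" else 2.5,fy=2.6 if n=="scene" else 2.5,interpolation=cv2.INTER_CUBIC))
```

```text
(no output)
```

View pics/scene0c.png

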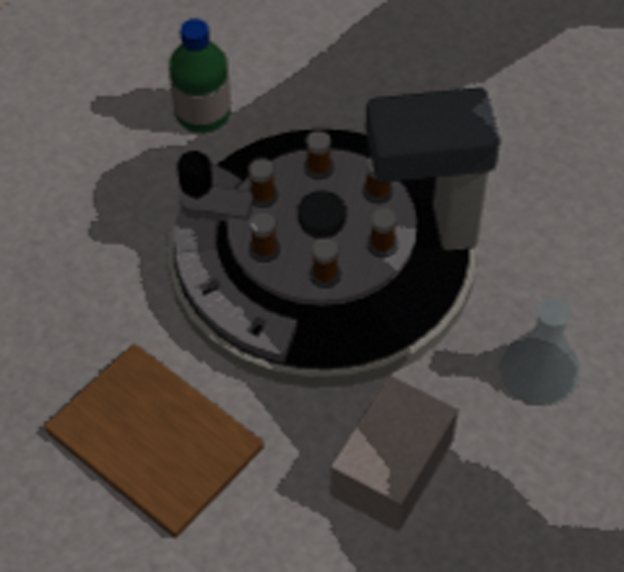

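View pics/top0c.png

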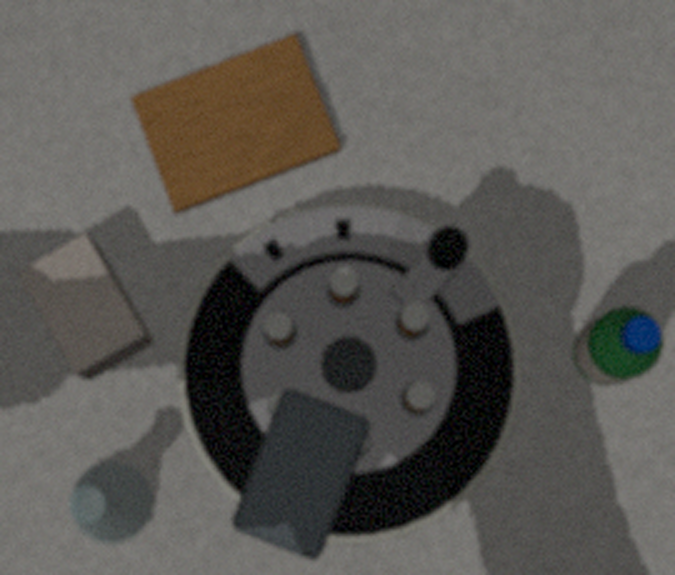

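Run:
```python
from h import *
from scipy.optimize import least_squares
p=get_image("top")
print(np.round(p["K"],1), np.round(-np.array(p["R"]).T@p["t"]))
hub=world(p,200+349/2.5,80+363/2.5); print("hub",hub)
k=outline_of(p,"knob_mid")[0]["mask"]; c=cloud(p,k); c=c[c[:,2]>98]; print("knob",np.median(c,0),(c.min(0)+c.max(0))/2,len(c))
# base rim from image: base cloud boundary
img=p["image"]
g=img[80:310,200:470].max(2)
m=np.zeros((480,640),bool); m[120:310,260:420]=True
c=cloud(p,m)
for lo in range(-4,60,4): 
    n=((c[:,2]>=lo)&(c[:,2]<lo+4)); print(lo,n.sum(), np.round(c[n].min(0)[:2]) if n.any() else '',np.round(c[n].max(0)[:2])if n.any() else '')
kk=np.median(cloud(p,k)[cloud(p,k)[:,2]>98],0)
for u,v in((200+342/2.5,80+230/2.5),(200+273/2.5,80+250/2.5)):
    print(world(p,u,v,39))
```

```text
[[450.3   0.  319.3]
 [  0.  450.3 233.8]
 [  0.    0.    1. ]] [506.  37. 866.]
hub [593.22623961  25.69320245  68.35259162]
knob [671.70982706 -43.37656281 102.96614767] [671.72571544 -43.2732082  102.56899085] 183
-4 8370 [ 440. -133.] [811. 181.]
0 4224 [ 440. -133.] [810. 180.]
4 111 [ 452. -120.] [808. 179.]
8 1645 [493.  32.] [809. 179.]
12 689 [618.  34.] [808. 178.]
16 3 [ 588. -103.] [750. 177.]
20 531 [ 466. -103.] [722. 176.]
24 4639 [ 466. -102.] [721. 154.]
28 656 [472. -98.] [718. 154.]
32 114 [626. -68.] [716. 108.]
36 1318 [628. -85.] [716. 113.]
40 302 [629. -86.] [715. 109.]
44 1 [660. -51.] [660. -51.]
48 32 [519. -56.] [665. 101.]
52 2474 [517. -54.] [671. 103.]
56 1333 [517. -52.] [678. 103.]
[696.3522455   29.47607979  39.        ]
[681.8474561   81.10185103  39.        ]
```

Call:
send_rows(rows=[[1,-0.032,-0.0226,0,0],[1,-0.032,-0.0226,0,0],[1,-0.032,-0.0226,0,0],[1,-0.032,-0.0226,0,0],[1,-0.032,-0.0226,0,0],[1,-0.032,-0.0226,0,0],[1,-0.032,-0.0226,0,0],[1,-0.032,-0.0226,0,0],[1,-0.032,-0.0226,0,0],[1,-0.032,-0.0226,0,0],[1,-0.032,-0.0226,0,0],[1,-0.032,-0.0226,0,0]])

```text
clock: 2.0
eef_pos: [498.6, 216.4, 228.2]
tool_rot: [3.131, -0.005, 2.803]
force: [0.4, 0.0, -0.4]
width: 85.5
```

Call:
send_rows(rows=[[0.2,-0.032,-0.024,0,0],[0.2,-0.032,-0.024,0,0],[0.2,-0.032,-0.024,0,0],[0.2,-0.032,-0.024,0,0],[0.2,-0.032,-0.024,0,0],[0.2,-0.032,-0.024,0,0],[0.2,-0.032,-0.024,0,0],[0.2,-0.03,-0.02,0,0],[0.2,0,0,0,0.12],[0.2,0,0,0,0.12],[0.2,0,0,0,0.12],[0.2,0,0,0,0.12]])

```text
clock: 3.0
eef_pos: [685.9, -76.2, 225.3]
tool_rot: [3.134, 0.0, 2.299]
force: [0.2, 0.4, -0.1]
width: 51.1
```

Call:
send_rows(rows=[[0.2,0,0,0,0.12],[0.2,0,0,0,0.12],[0.2,0,0,0,0.12],[0.2,0,0,0,0.12],[0.2,0,0,0,0.12],[0.2,0,0,0,0.12],[0.2,0,0,0,0.12],[0.2,0,0,0,0.12],[0.2,0,0,0,0.12],[0.2,0,0,0,0.12],[0.2,0,0,0,0.12],[0.2,0,0,0,0]])

```text
clock: 4.0
eef_pos: [686.1, -75.9, 224.4]
tool_rot: [3.141, -0.007, 0.923]
force: [-0.3, 0.2, 0.5]
width: 51.1
```

```bash
cat >> h.py <<'E'
def wristpose(p,s):
    from scipy.spatial.transform import Rotation as Ro
    T=np.eye(4);T[:3,:3]=Ro.from_euler('xyz',s["tool_rot"]).as_matrix();T[:3,3]=s["eef_pos"]
    W=T@np.array(p["tool_from_camera"]); R=W[:3,:3].T; p["R"]=R;p["t"]=-R@W[:3,3]; return p
E
python3 - <<'E'
from h import *
s=read_state(); print(s["clock"],s["eef_pos"],s["tool_rot"],s["width"],s["qpos"])
p=get_image("wrist"); q=dict(p); wristpose(q,s); cv2.imwrite("pics/w1.png",p["image"])
np.savez("w1.npz",**{k:q[k] for k in("image","z_map","K","R","t")})
r=outline_of(p,"knob_mid")
for a in r[:2]:
    c=cloud(q,a["mask"]); print(a["score"],a["box"],np.median(c,0))
E
```

```text
4.0 [686.05361445 -75.88714154 224.40353888] [ 3.14079191 -0.00749478  0.92308498] 51.14666248566233 [-0.21997003  0.75385885  0.55763947  1.41298925 -0.4279078   1.09141481
 -0.2351416 ]
0.59 [259.5, 186.2, 296.4, 226.9] [673.9825516  -39.61307647 103.81033092]
0.33 [51.7, 92.7, 300.5, 274.4] [604.52230878  27.77569035  57.10770603]
```

View pics/w1.png

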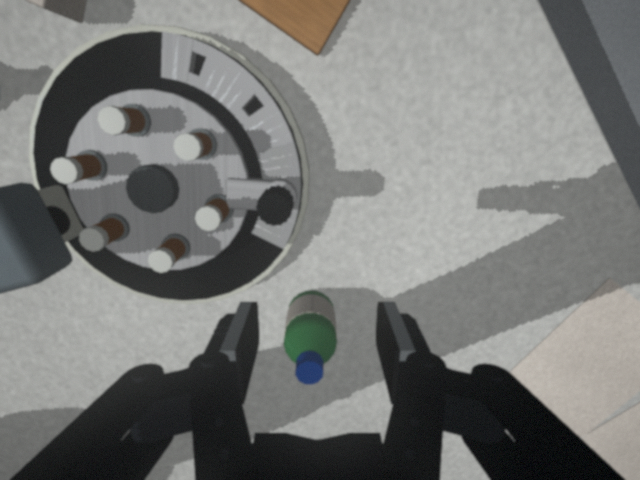

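Run:
```python
from h import *
d=np.load("w1.npz"); p={k:d[k] for k in d.files}
im=p["image"]
cv2.imwrite("pics/w1c.png",cv2.resize(im[20:270,20:320],None,fx=2.3,fy=2.3,interpolation=cv2.INTER_CUBIC))
g=cv2.cvtColor(im,cv2.COLOR_BGR2GRAY)
def rep(n,w): 
    c=np.array([593.5,25.6]); v=w[:2]-c; print(n,np.round(w,1),"r",np.round(np.hypot(*v),1),"ang",np.round(np.degrees(np.arctan2(v[1],v[0])),2))
for (u0,u1,v0,v1) in((238,267,90,120),(184,212,48,80)):
    sub=g[v0:v1,u0:u1]; print(sub.min(),np.median(sub))
    m=sub<60; n,l,st,ce=cv2.connectedComponentsWithStats(m.astype(np.uint8))
    for i in range(1,n):
        if st[i,4]>20:
            u,v=ce[i]+[u0,v0]; rep(("hole",st[i]),world(p,u,v,39))
rep("knobtop",world(p,275,206,104)); rep("hub",world(p,152,189))
# rim: ellipse of base by depth
C=cloud(p,np.ones((480,640),bool)&(np.arange(640)[None]<320)&(np.arange(480)[:,None]<300))
b=C[(C[:,2]>20)&(C[:,2]<34)]; print((b.min(0)+b.max(0))/2,b.min(0),b.max(0))
kn=C[(C[:,2]>97)&(C[:,2]<112)&(np.hypot(C[:,0]-672,C[:,1]+41)<22)]; rep("kn",(kn.min(0)+kn.max(0))/2); print(len(kn))
```

```text
47 155.0
('hole', array([  8,   8,  15,  16, 130], dtype=int32)) [698.5  31.8  39. ] r 105.2 ang 3.36
45 152.0
('hole', array([ 10,   7,  10,  19, 108], dtype=int32)) [683.7  83.2  39. ] r 107.0 ang 32.56
knobtop [674.  -39.4 104. ] r 103.4 ang -38.92
hub [595.4  28.4  71.9] r 3.4 ang 56.05
[593.17244475  15.67905729  27.01648433] [ 464.12777965 -154.64768411   20.03868773] [722.21710984 186.0057987   33.99428094]
kn [671.3 -40.8 101.7] r 102.3 ang -40.5
968
```

View pics/w1c.png

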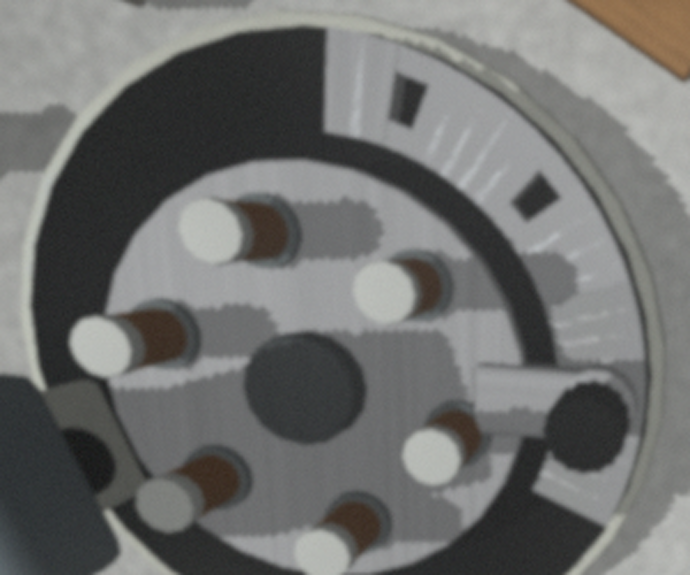

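Call:
send_rows(rows=[[0.1,0,0,0,0.065],[0.1,0.009,-0.0165,0,0],[0.1,0.009,-0.0165,0,0],[0.1,0,0,0.03,0],[0.1,0,0,0.03,0],[0.1,0,0,0.02,0],[0.1,0,0,0,0]])

```text
clock: 4.68
eef_pos: [674.9, -39.2, 145.0]
tool_rot: [3.137, -0.014, 0.885]
force: [-0.6, -0.8, -0.1]
width: 47.1
```

Run:
```python
from h import *
s=read_state(); print(s["clock"],s["eef_pos"],s["tool_rot"],s["width"])
p=get_image("wrist"); q=dict(p); wristpose(q,s); cv2.imwrite("pics/w2.png",p["image"])
T=np.array(p["tool_from_camera"]); print(np.round(T,3))
r=outline_of(p,"knob_mid")
C=cloud(q,np.ones((480,640),bool))
kn=C[(C[:,2]>96)&(C[:,2]<112)&(np.hypot(C[:,0]-672,C[:,1]+41)<20)]; print((kn.min(0)+kn.max(0))/2,kn.min(0),kn.max(0),len(kn))
for a in r[:2]:
    print(a["score"],a["box"])
```

```text
4.6833 [674.93343664 -39.2343293  144.96950195] [ 3.13661138 -0.01372965  0.8853936 ] 47.06728491590911
[[ 0.00000e+00 -9.45000e-01 -3.27000e-01  8.46270e+01]
 [ 1.00000e+00  1.00000e-03 -1.00000e-03 -4.81000e-01]
 [ 1.00000e-03 -3.27000e-01  9.45000e-01 -1.42766e+02]
 [ 0.00000e+00  0.00000e+00  0.00000e+00  1.00000e+00]]
[671.86566369 -40.74216587 101.10537668] [658.78169233 -54.42768269  96.00926402] [684.94963506 -27.05664905 106.20148935] 1709
0.79 [290.7, 245.0, 341.3, 303.4]
```

View pics/w2.png

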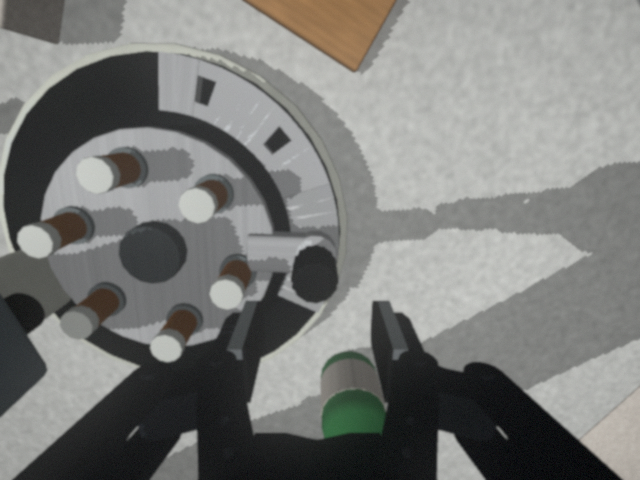

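Run:
```python
from h import *
s=read_state(); p=get_image("wrist"); q=dict(p); wristpose(q,s)
from scipy.spatial.transform import Rotation as Ro
R=Ro.from_euler('xyz',s["tool_rot"]).as_matrix()
for u,v,z in((227,292,92),(243,290,92),(316,270,104),(314,276,100),(153,252,None)):
    w=world(q,u,v,z); print(w, R.T@(w-s["eef_pos"]))
print(s["force"],s["tool_rot"])
```

```text
[625.00840878 -17.89448299  92.        ] [-16.73525616 -55.10311097  55.8863448 ]
[633.35832152 -23.07464787  92.        ] [-15.44569074 -45.36256066  56.00403723]
[678.75169069 -37.15302737 104.        ] [ 2.64949919 -1.22232391 44.7362808 ]
[674.46639935 -40.60196549 100.        ] [-2.79969697 -2.38731101 48.63601954]
[598.44865457  28.4101765   72.87597021] [   1.90868657 -105.19358199   74.82357433]
[ 1.28827052 -0.70987182  0.07800507] [ 3.13168354 -0.01641338  0.88388787]
```

Call:
send_rows(rows=[[-0.05,-0.0005,-0.0013,0,0],[-0.05,0,0,0.02,0],[-0.05,0,0,0.015,0],[-0.05,0,0,0.01,0],[-0.05,0,0,0.01,0],[-0.05,0,0,0,0]])

```text
clock: 5.33
eef_pos: [685.6, -43.0, 104.1]
tool_rot: [3.113, -0.028, 0.886]
force: [-0.6, -0.0, -0.3]
width: 40.6
```

Run:
```python
from h import *
s=read_state(); print(s["clock"],s["eef_pos"],s["tool_rot"],s["width"],s["force"])
p=get_image("wrist"); cv2.imwrite("pics/w3.png",p["image"])
p=get_image("scene"); cv2.imwrite("pics/s3.png",cv2.resize(p["image"][100:300,190:430],None,fx=3,fy=3))
```

```text
5.3333 [685.59215263 -42.98726084 104.14083152] [ 3.11308481 -0.02805048  0.88611584] 40.567052471244395 [-0.62741483 -0.04818034 -0.30869157]
```

View pics/w3.png

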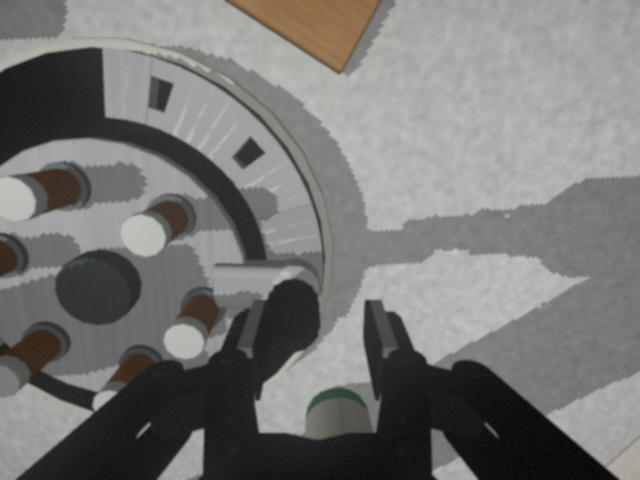

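View pics/s3.png

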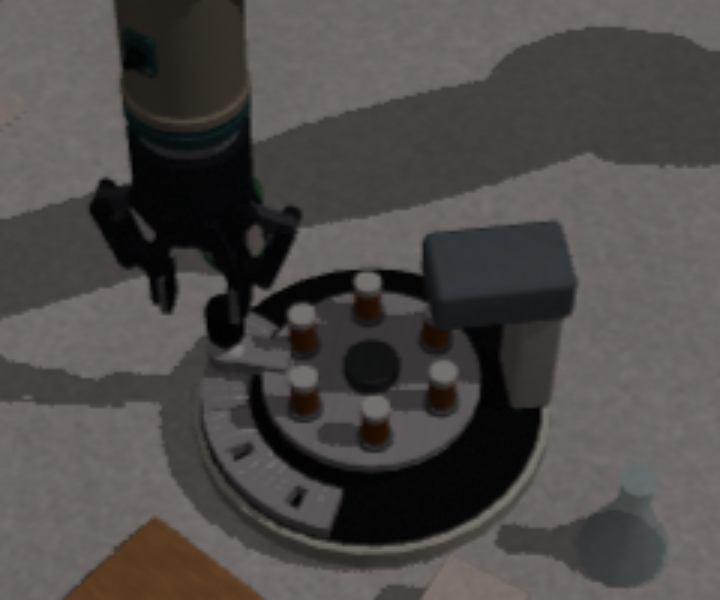

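Call:
send_rows(rows=[[-0.05,0,0,-0.01,0],[-0.05,-0.002,-0.006,0,0],[-0.05,-0.002,-0.005,0,0]])

```text
clock: 5.68
eef_pos: [676.1, -40.2, 118.3]
tool_rot: [3.108, -0.031, 0.886]
force: [0.3, 0.0, 0.3]
width: 40.4
```

```bash
cat > look.py <<'E'
from h import *
import sys
from scipy.spatial.transform import Rotation as Ro
s=read_state(); print(s["clock"],np.round(s["eef_pos"],1),np.round(s["tool_rot"],4),round(s["width"],1),"F",np.round(s["force"],1),"q",np.round(s["qpos"],3))
R=Ro.from_euler('xyz',s["tool_rot"]).as_matrix(); print("toolz",np.round(R[:,2],3))
p=get_image("wrist"); q=dict(p); wristpose(q,s); cv2.imwrite(f"pics/{sys.argv[1]}.png",p["image"])
r=outline_of(p,"knob_mid")
for a in r[:1]:
    c=cloud(q,a["mask"]); c=c[c[:,2]>80]; c2=(c-s["eef_pos"])@R; print("knob",round(a["score"],2),np.round(a["box"]),"world mid",np.round((np.percentile(c,2,0)+np.percentile(c,98,0))/2,1),"tool mid",np.round((np.percentile(c2,2,0)+np.percentile(c2,98,0))/2,1),"top z",np.round(np.percentile(c[:,2],[50,90,98]),1))
E
python3 look.py w4
```

```text
5.6833 [676.1 -40.2 118.3] [ 3.108  -0.0306  0.886 ] 40.4 F [0.3 0.  0.3] q [-0.261  0.829  0.502  1.591 -0.52   0.811 -0.232]
toolz [ 0.045  0.002 -0.999]
knob 0.98 [284. 265. 340. 330.] world mid [672.7 -39.1  93.7] tool mid [-2.4 -4.  24.4] top z [103.7 104.8 105.3]
```

View pics/w4.png

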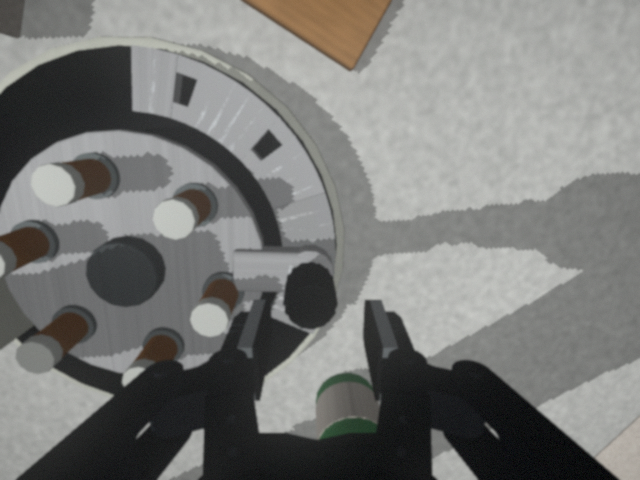

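Call:
send_rows(rows=[[-0.05,-0.002,-0.0035,0,0],[-0.05,0,0,0.003,0],[-0.05,0,0,0.003,0],[-0.05,0,0,0.003,0],[-0.05,0,0,0.003,0]])

```text
clock: 6.2
eef_pos: [672.1, -38.7, 106.3]
tool_rot: [3.107, -0.032, 0.887]
force: [0.2, -0.6, 0.4]
width: 40.5
```

```bash
python3 look.py w5
```

```text
6.2 [672.1 -38.7 106.3] [ 3.1072 -0.0319  0.8865] 40.5 F [ 0.2 -0.6  0.4] q [-0.258  0.837  0.491  1.612 -0.531  0.78  -0.222]
toolz [ 0.047  0.003 -0.999]
knob 0.77 [290. 267. 352. 340.] world mid [672.7 -39.3  93.6] tool mid [-0.6  0.3 12.7] top z [103.6 104.8 105.2]
```

Call:
send_rows(rows=[[-0.05,0,0,0.003,0],[-0.05,0,0,0.003,0],[-0.05,0,0,0.003,0],[-0.05,0,0,0.003,0],[-0.05,0,0,0.003,0],[-0.05,0,0,0.003,0],[-0.05,0,0,0.003,0],[-0.05,0,0,0.003,0],[-0.05,0,0,0.003,0],[-0.05,0,0,0.003,0],[-0.05,0,0,0.003,0],[-0.05,0,0,0,0]])

```text
clock: 7.3
eef_pos: [673.3, -38.8, 68.4]
tool_rot: [3.109, -0.03, 0.886]
force: [-1.1, 0.5, 0.2]
width: 40.7
```

```bash
python3 look.py w6
```

```text
7.3 [673.3 -38.8  68.4] [ 3.1087 -0.0304  0.8862] 40.7 F [-1.1  0.5  0.2] q [-0.241  0.886  0.46   1.623 -0.558  0.72  -0.2  ]
toolz [ 0.045  0.003 -0.999]
knob 0.58 [283. 304. 360. 401.] world mid [673.  -38.9  93.4] tool mid [  0.1   0.5 -25. ] top z [103.4 104.7 105.1]
```

View pics/w6.png

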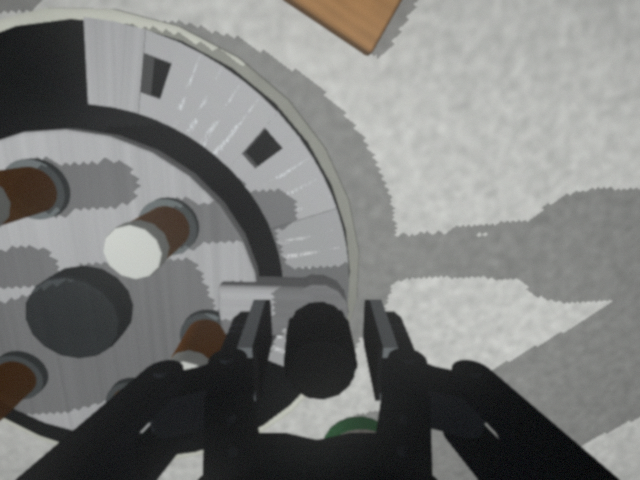

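Call:
send_rows(rows=[[-0.1,0,0,-0.002,0],[-0.2,0,0,0,0],[-0.3,0,0,0,0],[-0.36,0,0,0,0],[-0.4,0,0,0,0],[-0.44,0,0,0,0]])

```text
clock: 7.9
eef_pos: [673.9, -39.0, 72.3]
tool_rot: [3.108, -0.032, 0.886]
force: [1.1, -0.9, -0.4]
width: 24.7
```

Call:
send_rows(rows=[[-0.55,0,0,0,0],[-0.8,0,0,0,0],[-1,0,0,0,0],[-1,0,0,0,0]])

```text
clock: 8.23
eef_pos: [673.9, -39.0, 72.3]
tool_rot: [3.108, -0.032, 0.886]
force: [0.6, -1.0, 0.4]
width: 24.4
```

```bash
python3 look.py w7
```

```text
8.2333 [673.9 -39.   72.3] [ 3.108  -0.0319  0.8859] 24.4 F [ 0.6 -1.   0.4] q [-0.242  0.881  0.463  1.621 -0.556  0.725 -0.202]
toolz [ 0.046  0.003 -0.999]
knob 0.87 [284. 302. 354. 392.] world mid [673.  -38.9  93.4] tool mid [ -0.2  -0.3 -21. ] top z [103.6 104.7 105.1]
```

View pics/w7.png

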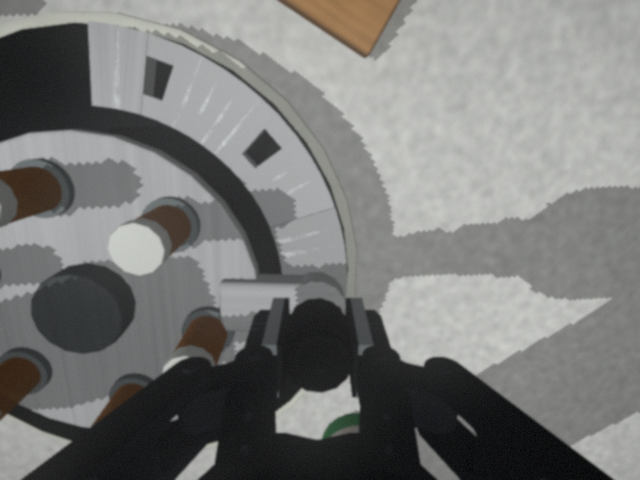

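Call:
send_rows(rows=[[-1,0.0001,0.0001,-0.002,0],[-1,0.0001,0.0001,-0.002,0],[-1,0.0001,0.0001,-0.002,0],[-1,0,0,0,0]])

```text
clock: 8.67
eef_pos: [673.9, -39.0, 77.1]
tool_rot: [3.108, -0.031, 0.886]
force: [3.1, -1.6, -5.1]
width: 24.5
```

```bash
python3 look.py w8
```

```text
8.6667 [673.9 -39.   77.1] [ 3.1082 -0.0307  0.8857] 24.5 F [ 3.1 -1.6 -5.1] q [-0.245  0.876  0.468  1.618 -0.552  0.735 -0.206]
toolz [ 0.045  0.003 -0.999]
knob 0.81 [285. 298. 356. 394.] world mid [672.9 -38.9  96.2] tool mid [ -0.2  -0.4 -19.1] top z [108.1 109.4 109.9]
```

Call:
send_rows(rows=[[-1,0.0001,0.0001,-0.002,0],[-1,0.0001,0.0001,-0.002,0],[-1,0.0001,0.0001,-0.002,0],[-1,0.0001,0.0001,-0.002,0],[-1,0.0001,0.0001,-0.002,0],[-1,0,0,0,0]])

```text
clock: 9.27
eef_pos: [673.8, -39.0, 86.7]
tool_rot: [3.109, -0.03, 0.885]
force: [2.6, -1.2, -7.2]
width: 24.6
```

```bash
python3 look.py w9
```

```text
9.2667 [673.8 -39.   86.7] [ 3.1086 -0.0298  0.8854] 24.6 F [ 2.6 -1.2 -7.2] q [-0.25   0.864  0.477  1.613 -0.544  0.753 -0.213]
toolz [ 0.044  0.002 -0.999]
knob 0.81 [288. 288. 354. 391.] world mid [672.9 -38.8 105.6] tool mid [ -0.2  -0.5 -18.9] top z [117.7 119.  119.4]
```

Call:
send_rows(rows=[[-1,0.0037,0,0.0001,-0.035],[-1,0.0037,0,0.0001,-0.035],[-1,0.0037,0,0.0001,-0.035]])

```text
clock: 9.62
eef_pos: [680.1, -30.6, 86.0]
tool_rot: [3.107, -0.025, 0.995]
force: [3.6, -0.9, -6.6]
width: 25.0
```

```bash
python3 look.py w10
```

```text
9.6167 [680.1 -30.6  86. ] [ 3.1065 -0.025   0.9946] 25.0 F [ 3.6 -0.9 -6.6] q [-0.247  0.867  0.452  1.594 -0.513  0.756 -0.146]
toolz [ 0.043  0.002 -0.999]
knob 0.83 [286. 289. 354. 392.] world mid [679.4 -30.8 104.9] tool mid [ -0.3  -0.2 -18.9] top z [117.  118.3 118.8]
```

Call:
send_rows(rows=[[-1,0.0037,0,0,-0.035],[-1,0.0037,0,0,-0.035],[-1,0.0037,0,0,-0.035],[-1,0.0037,0,0,-0.035],[-1,0.0037,0,0,-0.035],[-1,0.0037,0,0,-0.035],[-1,0.0037,0,0,-0.035]])

```text
clock: 10.3
eef_pos: [692.9, -5.2, 86.3]
tool_rot: [3.101, -0.015, 1.262]
force: [3.2, -1.5, -6.7]
width: 24.5
```

```bash
python3 look.py w11
```

```text
10.3 [692.9  -5.2  86.3] [ 3.1014 -0.015   1.2621] 24.5 F [ 3.2 -1.5 -6.7] q [-0.248  0.869  0.39   1.554 -0.438  0.761  0.016]
toolz [ 0.043  0.002 -0.999]
knob 0.7 [285. 286. 356. 394.] world mid [692.4  -5.6 105.1] tool mid [ -0.3  -0.1 -18.8] top z [117.3 118.6 119.1]
```

```bash
cat > holes.py <<'E'
from h import *
import sys
s=read_state(); p=get_image("wrist"); wristpose(p,s)
c=np.array([593.5,28.6])
def rep(n,w):
    v=w[:2]-c; print(n,np.round(w,1),"r",np.round(np.hypot(*v),1),"ang",np.round(np.degrees(np.arctan2(v[1],v[0])),2))
g=cv2.cvtColor(p["image"],cv2.COLOR_BGR2GRAY)
n,l,st,ce=cv2.connectedComponentsWithStats((g<80).astype(np.uint8))
for i in range(1,n):
    if 60<st[i,4]<2500:
        w=world(p,*ce[i],39)
        if 85<np.hypot(*(w[:2]-c))<125: rep(("comp",st[i]),w)
rep("tcp",np.array(s["eef_pos"]))
cv2.imwrite(f"pics/{sys.argv[1]}.png",p["image"])
for a in recognise(p,"wheel")[:1]: print(a)
E
python3 holes.py w11b
```

```text
('comp', array([228, 108,  29,  32, 512], dtype=int32)) [683.5  84.1  39. ] r 105.8 ang 31.66
('comp', array([289, 199,  28,  21, 338], dtype=int32)) [698.6  33.2  39. ] r 105.2 ang 2.48
tcp [693.2  -4.4  86.4] r 105.0 ang -18.3
{'box': [0.0, 128.1, 351.3, 423.8], 'score': 0.97}
```

View pics/w11b.png

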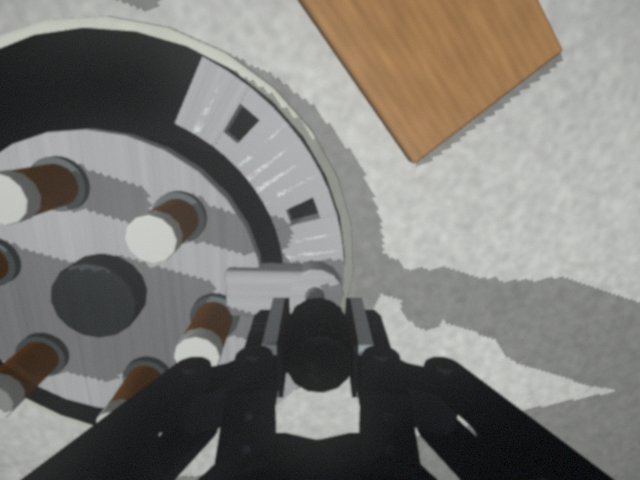

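Call:
send_rows(rows=[[-1,0.0037,0,0,-0.035],[-1,0.0037,0,0,-0.035],[-1,0.0037,0,0,-0.035],[-1,0.0037,0,0,-0.035],[-1,0.0037,0,0,-0.035],[-1,0.0037,0,0,-0.035],[-1,0.0037,0,0,-0.035],[-1,0,0,0,0]])

```text
clock: 11.17
eef_pos: [698.4, 23.2, 86.6]
tool_rot: [3.099, -0.005, 1.529]
force: [4.6, 0.3, -6.6]
width: 24.4
```

```bash
python3 look.py w12;python3 holes.py w12b
```

```text
11.1667 [698.4  23.2  86.6] [ 3.099  -0.0048  1.5288] 24.4 F [ 4.6  0.3 -6.6] q [-0.252  0.865  0.325  1.534 -0.364  0.758  0.18 ]
toolz [ 0.043  0.003 -0.999]
knob 0.81 [288. 287. 354. 391.] world mid [697.4  23.  105.5] tool mid [ -0.1   0.  -18.9] top z [117.6 118.9 119.4]
('comp', array([264, 150,  30,  28, 439], dtype=int32)) [683.1  85.   39. ] r 105.9 ang 32.17
('comp', array([300, 250,  25,  10, 194], dtype=int32)) [698.4  34.2  39. ] r 105.0 ang 3.04
tcp [698.4  23.   86.6] r 105.0 ang -3.04
{'box': [0.0, 129.2, 350.5, 424.3], 'score': 0.94}
```

View pics/w12b.png

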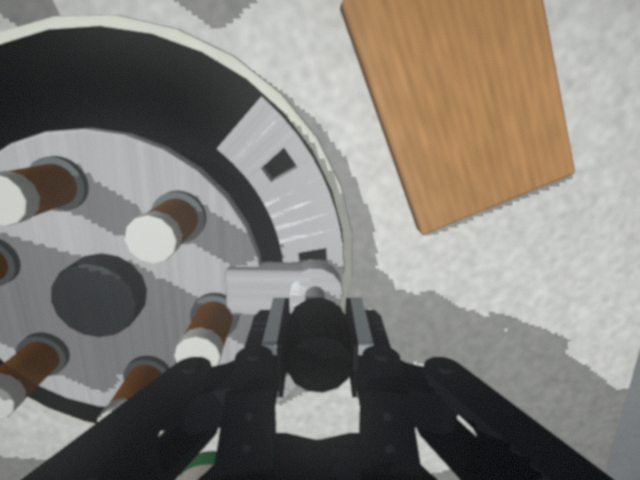

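Call:
send_rows(rows=[[-1,0.0037,0,0,-0.035],[-1,0.0037,0,0,-0.035],[-1,0.001,0,0,-0.01],[-1,0,0,0,0]])

```text
clock: 11.7
eef_pos: [698.5, 31.3, 86.7]
tool_rot: [3.099, -0.001, 1.611]
force: [5.0, 0.0, -5.8]
width: 25.0
```

```bash
python3 holes.py w13b
```

```text
('comp', array([274, 164,  29,  25, 391], dtype=int32)) [683.   85.2  39. ] r 105.9 ang 32.32
tcp [698.5  31.3  86.7] r 105.0 ang 1.46
{'box': [0.0, 128.5, 352.6, 423.5], 'score': 0.72}
```

Call:
send_rows(rows=[[-1,0.0005,0,0.001,0],[-1,0,0,0.001,0],[-1,0,0,0,0]])

```text
clock: 12.05
eef_pos: [698.5, 31.2, 84.6]
tool_rot: [3.099, -0.001, 1.609]
force: [5.4, 0.7, -6.5]
width: 24.5
```

```bash
python3 look.py w14;python3 holes.py w14b
```

```text
12.05 [698.5  31.2  84.6] [ 3.0988e+00 -1.0000e-03  1.6089e+00] 24.5 F [ 5.4  0.7 -6.5] q [-0.253  0.866  0.305  1.534 -0.342  0.752  0.231]
toolz [ 0.043  0.003 -0.999]
knob 0.82 [284. 288. 353. 394.] world mid [697.3  30.9 103.4] tool mid [ -0.2  -0.  -18.9] top z [115.6 116.8 117.3]
('comp', array([273, 165,  30,  25, 395], dtype=int32)) [683.   85.2  39. ] r 105.9 ang 32.32
tcp [698.5  31.2  84.7] r 105.0 ang 1.44
{'box': [0.0, 127.9, 351.9, 424.2], 'score': 0.93}
```

Call:
send_rows(rows=[[-1,0.001,0,0,0],[-1,0,0,0.001,0],[-1,0,0,0,0]])

```text
clock: 12.5
eef_pos: [698.5, 31.5, 83.8]
tool_rot: [3.099, -0.0, 1.609]
force: [4.6, 0.8, -6.7]
width: 24.3
```

Call:
send_rows(rows=[[-1,0,0,0.0007,0],[-1,0,0,0,0]])

```text
clock: 12.67
eef_pos: [698.5, 31.6, 83.1]
tool_rot: [3.099, 0.0, 1.609]
force: [3.8, 0.1, -5.3]
width: 24.6
```

Call:
send_rows(rows=[[-1,0,0,0.0007,0],[-1,0,0,0,0]])

```text
clock: 12.83
eef_pos: [698.5, 31.5, 82.4]
tool_rot: [3.099, 0.0, 1.609]
force: [4.3, 0.3, -6.4]
width: 24.1
```

Call:
send_rows(rows=[[-1,0,0,0.0007,0],[-1,0,0,0,0]])

```text
clock: 13.0
eef_pos: [698.5, 31.5, 81.7]
tool_rot: [3.099, 0.0, 1.609]
force: [4.8, 1.3, -6.8]
width: 24.5
```

Call:
send_rows(rows=[[-1,0,0,0.0007,0],[-1,0,0,0,0]])

```text
clock: 13.17
eef_pos: [698.5, 31.5, 81.0]
tool_rot: [3.099, -0.0, 1.609]
force: [4.2, 0.9, -5.9]
width: 24.6
```

Call:
send_rows(rows=[[-1,0,0,0.001,0],[-1,0,0,0,0]])

```text
clock: 13.33
eef_pos: [698.5, 31.7, 80.3]
tool_rot: [3.099, -0.0, 1.609]
force: [4.5, 0.6, -5.8]
width: 24.6
```

```bash
python3 look.py w15
```

```text
13.3333 [698.5  31.7  80.3] [ 3.0990e+00 -4.0000e-04  1.6095e+00] 24.6 F [ 4.5  0.6 -5.8] q [-0.254  0.871  0.304  1.535 -0.344  0.745  0.231]
toolz [ 0.043  0.002 -0.999]
knob 0.65 [286. 292. 354. 390.] world mid [697.6  31.4  99.2] tool mid [ -0.3   0.2 -18.9] top z [111.3 112.6 113.1]
```

Call:
send_rows(rows=[[-1,0,0,0.001,0],[-1,0,0,0.001,0],[-1,0,0,0,0]])

```text
clock: 13.68
eef_pos: [698.5, 32.3, 79.1]
tool_rot: [3.099, -0.001, 1.611]
force: [3.7, 1.3, -6.6]
width: 24.6
```

Call:
send_rows(rows=[[-1,0,0,0.001,0],[-1,0,0,0.001,0],[-1,0,0,0,0]])

```text
clock: 13.93
eef_pos: [698.5, 32.7, 77.0]
tool_rot: [3.099, -0.001, 1.612]
force: [3.3, -0.2, -4.2]
width: 24.6
```

```bash
python3 look.py w16
```

```text
13.9333 [698.5  32.7  77. ] [ 3.0992e+00 -1.0000e-03  1.6122e+00] 24.6 F [ 3.3 -0.2 -4.2] q [-0.253  0.875  0.301  1.536 -0.345  0.739  0.234]
toolz [ 0.042  0.003 -0.999]
knob 0.66 [285. 295. 355. 393.] world mid [697.5  32.3  96.1] tool mid [ -0.3   0.1 -19.2] top z [108.  109.3 109.8]
```

Call:
send_rows(rows=[[-1,0,0,0.001,0],[-1,0,0,0.001,0],[-1,0,0,0,0]])

```text
clock: 14.28
eef_pos: [698.6, 32.7, 75.1]
tool_rot: [3.099, -0.001, 1.613]
force: [3.4, 1.2, -5.0]
width: 24.7
```

Pin about 3 mm from home and free of side load, so I release it.

Call:
send_rows(rows=[[-0.4,0,0,0,0],[-0.3,0,0,0,0],[-0.2,0,0,0,0],[-0.1,0,0,0,0],[0,0,0,0,0],[0,0,0,0,0]])

```text
clock: 14.78
eef_pos: [699.9, 28.9, 77.1]
tool_rot: [3.095, 0.003, 1.61]
force: [0.1, -0.3, -0.3]
width: 42.9
```

```bash
python3 look.py w17
```

```text
14.7833 [699.9  28.9  77.1] [3.0953 0.0035 1.6097] 42.9 F [ 0.1 -0.3 -0.3] q [-0.252  0.876  0.304  1.537 -0.343  0.735  0.234]
toolz [ 0.046 -0.002 -0.999]
```

View pics/w17.png

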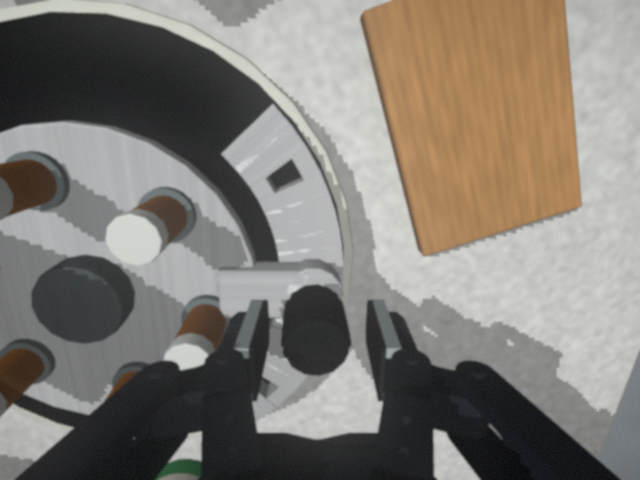

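Run:
```python
from h import *
s=read_state(); p=get_image("wrist"); wristpose(p,s)
C=cloud(p,np.ones((480,640),bool)); 
m=np.zeros((480,640),bool); m[290:365,295:340]=True
c=cloud(p,m); print(np.percentile(c[:,2],[10,50,80,90,98]), np.median(c[c[:,2]>100],0))
for n in("top","scene"):
    p=get_image(n)
    for a in outline_of(p,"knob_mid")[:1]:
        c=cloud(p,a["mask"]); print(n,a["score"],np.round(np.percentile(c,[50,90,98],axis=0),1))
```

```text
[ 84.30370448 103.36905197 104.34289749 104.64026485 105.10998102] [698.16638405  35.05866178 104.03358911]
scene 0.63 [[700.   41.  100.9]
 [708.2  45.7 104.3]
 [710.   47.1 105.6]]
```

Call:
send_rows(rows=[[0.1,0,0,0,0],[0.1,0,0,-0.004,0],[0.1,0,0,-0.004,0],[0.1,0,0,-0.004,0],[0.1,0,0,-0.004,0],[0.1,0,0,-0.004,0],[0.1,0,0,-0.004,0],[0.1,0,0,-0.004,0],[0.1,0,0,-0.006,0],[0.1,0,0,-0.008,0],[0.1,0,0,-0.01,0],[0.1,0,0,-0.01,0]])

```text
clock: 16.13
eef_pos: [695.6, 29.8, 143.3]
tool_rot: [3.099, 0.003, 1.61]
force: [0.0, 0.1, 0.9]
width: 46.7
```

Call:
send_rows(rows=[[0.1,0,0,-0.02,0],[0.1,0,0,-0.02,0],[0.1,0,0,-0.02,0],[0.1,0,0,0,0]])

```text
clock: 16.47
eef_pos: [693.8, 29.5, 211.1]
tool_rot: [3.094, 0.003, 1.61]
force: [0.6, -0.2, 0.1]
width: 46.9
```

```bash
python3 look.py w18
python3 - <<'E'
from h import *
p=get_image("top"); cv2.imwrite("pics/t18.png",cv2.resize(p["image"][80:310,200:470],None,fx=2.5,fy=2.5))
p=get_image("scene"); cv2.imwrite("pics/s18.png",cv2.resize(p["image"][100:300,190:430],None,fx=3,fy=3))
for a in outline_of(p,"knob_mid")[:1]:
    c=cloud(p,a["mask"]); print(a["score"],np.round(np.percentile(c,[50,90,98],axis=0),1))
for q in("bottle","carton","flask","notebook"):
    for a in outline_of(p,q)[:1]: print(q,np.round(a["box"]))
E
```

```text
16.4667 [693.8  29.5 211.1] [3.0944e+00 3.0000e-03 1.6100e+00] 46.9 F [ 0.6 -0.2  0.1] q [-0.286  0.717  0.365  1.459 -0.286  0.97   0.187]
toolz [ 0.047 -0.001 -0.999]
knob 0.93 [301. 212. 336. 254.] world mid [698.   31.8  94.1] tool mid [  2.4  -1.1 117.1] top z [103.7 104.9 105.5]
0.68 [[699.5  39.4 100.1]
 [709.4  46.  104.8]
 [710.9  47.2 106.5]]
bottle [259. 175. 277. 191.]
carton [320. 286. 366. 343.]
flask [384. 256. 415. 294.]
notebook [208. 272. 292. 347.]
```

View pics/w18.png

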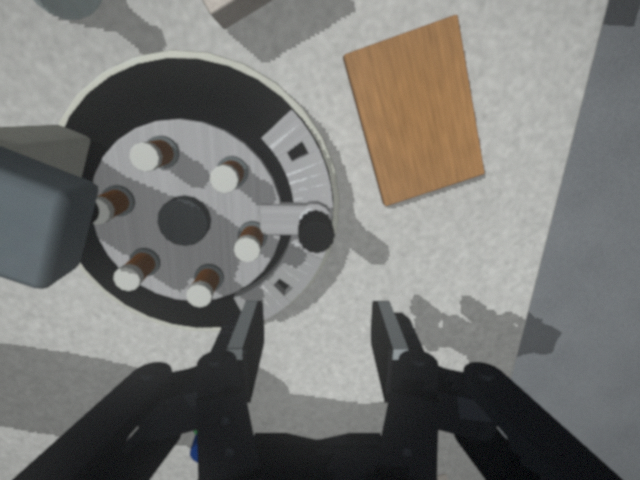

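View pics/s18.png

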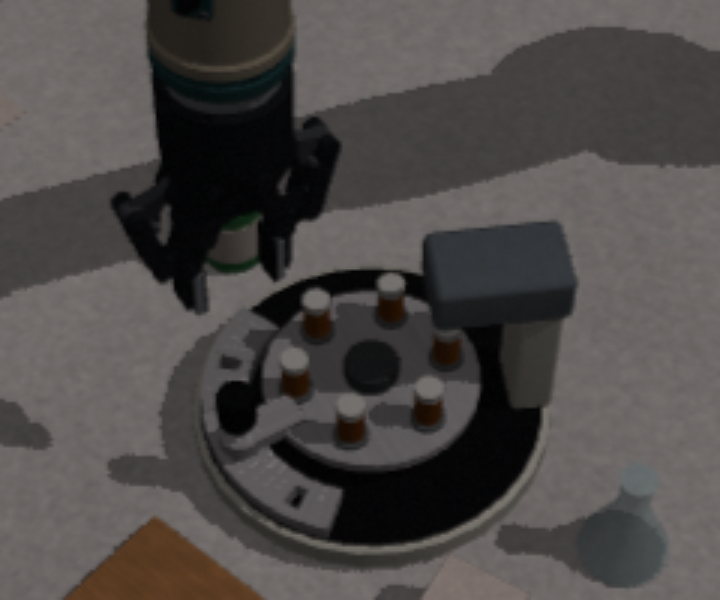

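```bash
python3 -c "
from cell import finish_job
print(finish_job())"
```

```text
the job is handed in; nothing more can be done
None
```

The carousel is on its next stop with the pin home and the knob let go, and I handed the job in at about 16.5 s of the 45 s allowed. No verdict was reported.

I gripped the knob, drew the pin up about 14 mm and swung the carousel about 43° (0.75 rad) counter-clockwise. I lowered the pin into the first hole in small steps with a force check between most of them, and released it about 3 mm above home.

**What the last checks showed:**
- **Pin:** the knob top reads about 105 mm high, the same as at the start, so the pin is fully down.
- **Hole:** the start hole is empty and the wrong hole, 30° further on, is still ahead of the arm.
- **Gripper:** it is about 100 mm above the knob and reads no contact force.
- **Forces:** the wrist force stayed below about 10 N with the knob held, mostly the pull of the spring.
- **Surroundings:** the carton, flask and notebook sit within a few pixels of their starting places in the scene view. The bottle was partly hidden behind the gripper, so I could only see it still standing in place.

**What was off:**
- The cameras disagreed by about 2–4 mm on positions, so I relied on the wrist camera and the arm's own readings for the hole.
- The tool tilted about 2.5° on the way down.
- The tool sprang about 4 mm when the gripper opened; the later pictures show the pin still home.
- The network missed the knob in one wrist picture and in one top picture after release. I measured its height from the wrist depth image instead; the scene view and a later wrist picture gave nearly the same height.

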